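Check a chisel's edge over the inspection light

TASK

At the carving bench, first switch the inspection light on with its toggle lever, then draw the red-handled chisel out of the sloping rack, turn it level and hold it in the air over the light, the middle of its blade over the middle of the white panel and about 15 cm above it. Finish while still holding it there, still and level; do not touch the light with the chisel, and leave the other chisels, the honing stone and the sanding block where they are.

Things in the scene. Friction and masses are not known exactly. Their poses are not given: they have to be found in the camera images.
- chisel_red_grip (a point): Where to grip the RED-handled carving chisel: the middle of its handle, a 24 x 24 mm square bar with rounded edges (faces along own x and y). Own z runs along the tool from cutting edge to handle end, y across the flat of the blade. The handle ends 40 mm along +z; the shoulder is 60 mm along -z. At the start it leans in the rack about 45 deg, handle up and towards the robot.
- chisel_red_blade (a point): Middle of the red chisel's steel blade, 105 mm from chisel_red_grip along the tool's -z (towards the cutting edge); same axes. The blade is 14 mm wide (y), 5 mm thick (x) and 90 mm long from shoulder to edge.
- rack: Fixed pale wooden chisel rack, foot 280 (y) x 135 mm (x); origin on the table below the middle slot's mouth, x away from the robot. Its 40 mm plate slopes 45 deg, facing up and to the robot; three 17 x 8 mm slots through it, mouths 85 mm up at x = 0, y = -85, 0, +85 mm. Draw a chisel straight along its own axis, 90 mm, to clear it. Which chisel is in which slot varies. End cheeks 82 mm high.
- chisel_blue_grip (a point): Middle of the handle of the BLUE-handled chisel, same size as the red one, in another slot of the rack; leave it there.
- chisel_plain_grip (a point): Middle of the handle of the chisel with a pale plain WOOD handle, same size, in another slot of the rack; leave it there.
- light: Fixed flat inspection light: grey base 180 (x) x 260 (y) x 20 mm high, origin under its centre, x away from the robot. White panel 150 x 165 mm, centred at y = -37 mm, top 23 mm above the table. Black switch housing 70 x 50 mm at x = -30, y = +95 mm, top 45 mm up, round boss to 55 mm, carrying the toggle. White mark: off side (-x); green mark: on side (+x).
- panel_center (a point): Centre of the white panel's top face (23 mm above the table).
- toggle (a joint): The light's toggle lever, rad: 0 = off (leans 0.5 rad to the light's -x, towards the robot), 1.0 = on (leans 0.5 rad to +x). Hinge axis parallel to the light's y axis, 42 mm above the table at x = -30, y = +95 mm of light. Its heavy ball tips it over past the centre (0.5), so it rests at either end; about 1 N at the ball moves it.
- toggle_tip (a point): Centre of the orange ball (26 mm across) at the end of the toggle lever, 65 mm from its hinge; the stem is a 10 mm steel rod. About 99 mm above the table when off or on, 107 mm half-way.
- stone: Loose honing stone in a dark wooden holder, 60 x 180 x 30 mm high, flat on the bench; origin under its centre. Leave alone.
- sander: Loose cork sanding block, 60 x 80 x 35 mm high; origin under its centre. Leave alone.
- chisel_red: The whole loose red-handled chisel, 120 g, 190 mm long; origin on its axis at the shoulder (underside of the brass ferrule), 60 mm from chisel_red_grip towards the blade; same axes. At the start the shoulder rests on the rack's sloping face, the blade in the slot.
- chisel_blue: The whole blue-handled chisel, origin at its shoulder like the red one's.
- chisel_plain: The whole plain wood-handled chisel, origin at its shoulder like the red one's.
Not all that is in view belongs to the job. Of the things like the chisel_blue, leave any that is orange; of the rest the larger one is meant. Of the things that look like the chisel_red, the smaller one is meant.

How it is judged:
By the outcome, as a careful person would: the job done as asked, in the order asked, and still so for the second after the job is handed in, while the arm keeps its last pose, push and grip.
It also fails if it takes over 51 s, if anything falls off the work surface, if the arm or the gripper's body presses on something with over 40 N, if the wrist force passes 120 N, or if a joint passes its speed limit or range.

ROBOT

A 6-joint arm with a two-finger parallel gripper is mounted at the origin on the work surface. World frame = base frame: x ahead of the robot, y to its left, z up, the work surface at z = 0. Lengths are in mm, angles in rad, forces in N, time in s.
With the tool pointing down it reaches from about 400 to 825 mm from the base axis. Payload 7 kg.
Tool frame: the origin (TCP) lies at the very end of the fingers, on their centre line; the grasp point (between the pads) lies 19 mm behind it; z points along the fingers, y is the direction in which the jaws open and shut (so a half turn about z gives the same grasp; the last joint's range is limited). The gripper opens to 88 mm and grips with 3 to 60 N. Pads are 19 mm wide; open, the fingers measure 130 mm over their backs; the gripper's body (78 mm by 193 mm) begins 47 mm behind the grasp point.
Start: joints at [-0.891, 0.359, 0.012, 0, -1.224, -0.288], TCP at [257.723, -623.838, 226.561] pointing down, gripper open.
Joint ranges: [-3.07, 3.07], [-1.43, 2.12], [-1.02, 1.25], [-3.03, 1.67], [-3.05, -0], [-3.03, 3.03]. Speed limits (rad/s): [2.39, 2.39, 3.01, 3.14, 3.14, 3.14].

INTERFACE

Orientations are given as a unit quaternion [x, y, z, w].
In Python, from plant import bot gives the robot as it stands. Calls block until the motion is done:
- bot.move_ptp(position, orientation): joint-space move of the TCP to a pose.
- bot.line_to(position, velocity=150, ori=None): straight line of the TCP; ori=None keeps the orientation; velocity is the mean speed in mm/s.
- bot.move_joints(angles): joint-space move.
- bot.move_gripper(opening, force=None): finger opening in mm; force is the grip in N (None keeps the last); returns when the fingers have stopped.
- bot.pause(seconds).
- bot.solve_ik(position, orientation): joint angles nearest the present ones, or None.
- bot.read_state(): the state.
- bot.camera(name): name is "scene" or "top"; returns the picture (420x560x3 uint8, red, green, blue); there is no depth.
- bot.get_calibration(name): a dict with "fx", "fy", "cx", "cy" (pixels), "view" (4x4, takes a point from world to camera coordinates). Camera axes: x right, y up, looking along -z (the intrinsics and any distortion apply to the point x, -y, -z); pixel columns grow to the right and rows downward; lengths in mm; the calibration is good to about 2 mm. A picture is of the moment at which its call begins. get_calibration takes no time and is no camera call.
A pose or a line that the arm cannot do raises bot.Unreachable and nothing moves.
- bot.close_job(): hands the job in, once; it reports no verdict.
The state is a dict: "t": time; "joint_pos": joint angles; "qvel": joint speeds; "tau": joint torques, N m; "tcp_pos": TCP position; "eef_rot": TCP orientation; "contact_force": force on the tool from outside, world axes, zero at the start; "moment": the same for the moment, N m; "width": finger opening in mm.
Only numpy, scipy, OpenCV 4.12 (cv2) and the standard library are available. Lean on these libraries where they do the work, as an engineer would, in place of code of your own. Each camera call takes 0.05 s, during which the arm holds its last target.

## Working session

There is one attempt and no reset: what is moved stays moved. The work goes in short steps, each a Python script; the robot and the scene stay as the last script left them, time stands still between calls to the robot, and variables do not carry over. Pictures are saved under pics/ and viewed, and the job is handed in when it is done.

```bash
ls; mkdir -p pics
python3 - <<'E'
from plant import bot
import cv2
for n in("scene","top"):
    im=bot.camera(n); cv2.imwrite(f"pics/{n}0.png",cv2.cvtColor(im,cv2.COLOR_RGB2BGR))
    c=bot.get_calibration(n); print(n,c)
s=bot.read_state();print(s)
E
```

```text
pics
scene {'fx': 535.6226364675845, 'fy': 535.6226364675845, 'cx': 272.416758398589, 'cy': 207.187719149353, 'view': array([[ 6.57916332e-02,  9.97733587e-01, -1.41120324e-02,
        -5.26365909e+00],
       [-8.24241717e-01,  6.23116721e-02,  5.62799119e-01,
         3.00828879e+02],
       [ 5.62402928e-01, -2.53957474e-02,  8.26473232e-01,
        -1.88135757e+03],
       [ 0.00000000e+00,  0.00000000e+00,  0.00000000e+00,
         1.00000000e+00]])}
top {'fx': 477.7848444072555, 'fy': 477.7848444072555, 'cx': 277.5083567059176, 'cy': 206.20115257969678, 'view': array([[-2.11495281e-02, -9.99745857e-01,  7.80506883e-03,
        -6.40002097e+00],
       [ 9.96898034e-01, -2.04960380e-02,  7.59883017e-02,
        -4.25453161e+02],
       [-7.58090169e-02,  9.38797449e-03,  9.97078161e-01,
        -1.16182319e+03],
       [ 0.00000000e+00,  0.00000000e+00,  0.00000000e+00,
         1.00000000e+00]])}
{'t': 0.1, 'joint_pos': array([-8.90922095e-01,  3.59311459e-01,  1.11552819e-02, -3.31892357e-04,
       -1.22409859e+00, -2.88107200e-01]), 'qvel': array([-6.83354401e-05, -3.10709349e-03,  1.78253827e-03,  2.03653848e-03,
       -5.42025697e-04, -3.51369080e-04]), 'tau': array([-1.53244306e-03, -5.84162021e+01,  2.93754458e+01,  7.01560602e+00,
        1.02070600e-02, -4.16444470e-05]), 'tcp_pos': array([ 257.5486522 , -623.45814291,  225.71671798]), 'eef_rot': array([-1.94577755e-01,  9.80886814e-01,  7.18069324e-04, -2.01207012e-04]), 'contact_force': array([-0.16974101,  0.74621624, -0.72251411]), 'moment': array([ 0.01489696,  0.06388357, -0.0677282 ]), 'width': 87.74389444474805}
```

View pics/scene0.png

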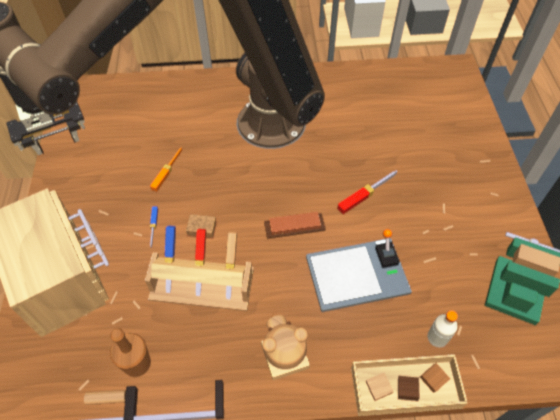

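View pics/top0.png

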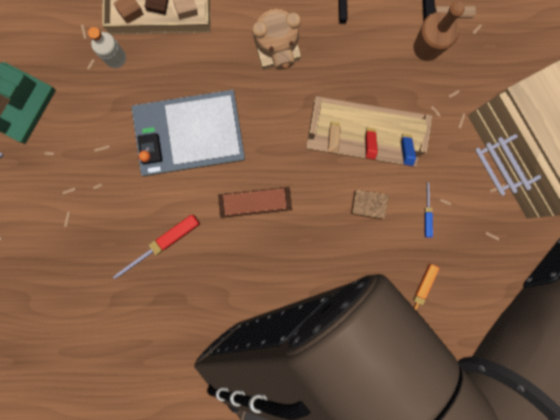

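Candidates for red: the one in the rack (scene 200,245; top 372,145) and a bigger one lying loose (scene 367,192; top 165,235). The smaller one in the rack fits the description. Blue: rack (170,243), with a small loose one at (154,222); orange loose at (165,170). I'll confirm this in enlarged crops.

Run:
```python
import cv2
s=cv2.imread("pics/scene0.png");t=cv2.imread("pics/top0.png")
cv2.imwrite("pics/c1.png",cv2.resize(s[205:315,135:265],None,fx=6,fy=5.45*1.0,interpolation=cv2.INTER_CUBIC) if 0 else cv2.resize(s[210:310,135:265],None,fx=6,fy=6,interpolation=cv2.INTER_CUBIC))
cv2.imwrite("pics/c2.png",cv2.resize(t[85:180,300:430],None,fx=6,fy=6,interpolation=cv2.INTER_CUBIC))
cv2.imwrite("pics/c3.png",cv2.resize(s[220:315,300:420],None,fx=6,fy=6,interpolation=cv2.INTER_CUBIC))
cv2.imwrite("pics/c4.png",cv2.resize(t[85:180,125:255],None,fx=6,fy=6,interpolation=cv2.INTER_CUBIC))
```

```text
(no output)
```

View pics/c1.png

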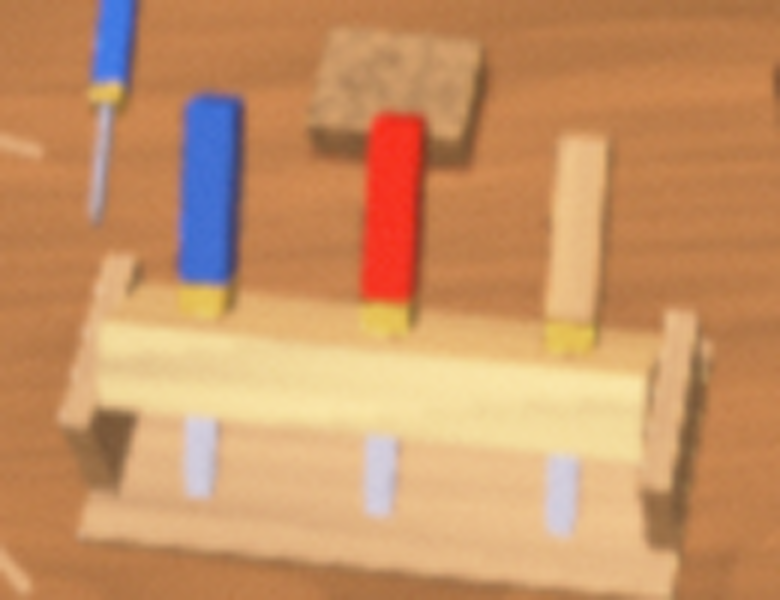

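View pics/c2.png

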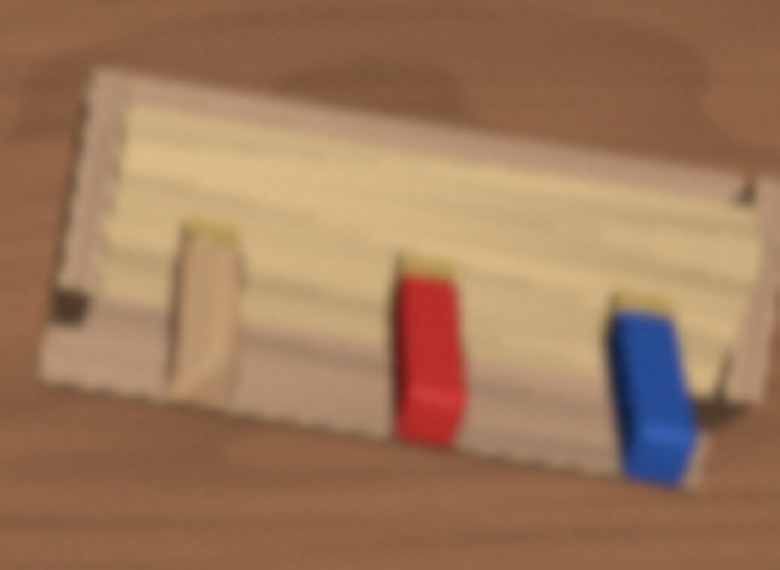

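View pics/c3.png

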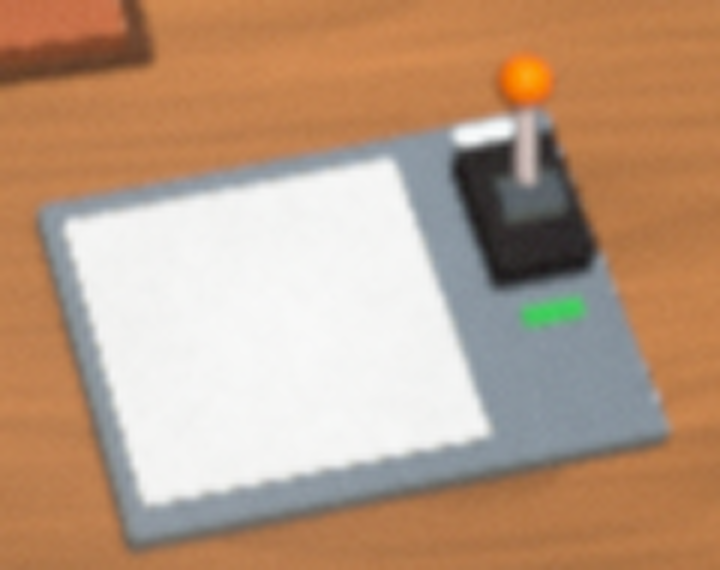

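View pics/c4.png

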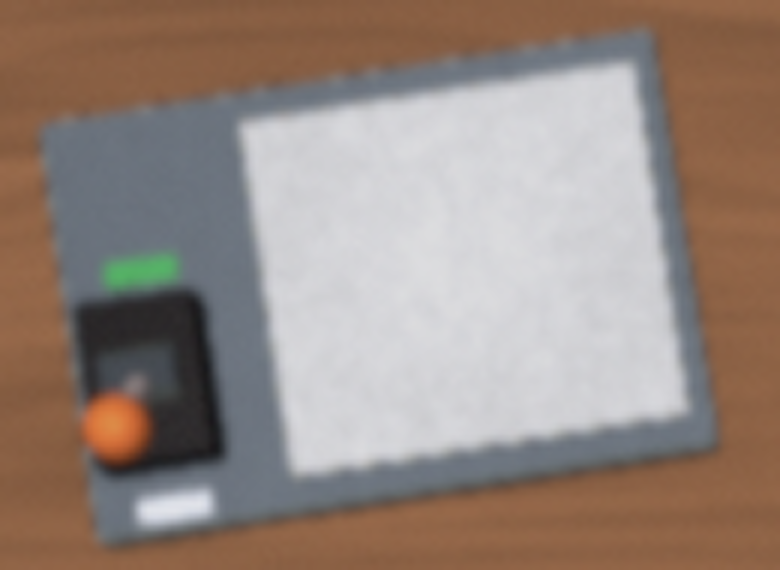

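Red in the middle slot (c1 395,220; c2 430,350), 24 mm handle like its neighbours; the loose red one is clearly larger. So the rack chisel is meant. The toggle leans to the white (off) mark. Next I fit the poses.

```bash
cat > h.py <<'E'
import numpy as np
from plant import bot
from scipy.spatial.transform import Rotation as R
from scipy.optimize import least_squares
C={n:bot.get_calibration(n) for n in("scene","top")}
def proj(n,P):
    c=C[n];P=np.atleast_2d(P);q=P@c["view"][:3,:3].T+c["view"][:3,3]
    return np.c_[c["cx"]+c["fx"]*q[:,0]/-q[:,2],c["cy"]-c["fy"]*q[:,1]/-q[:,2]]
def tri(ps,x0=(600,0,50)):
    f=lambda X:np.concatenate([(proj(n,X)[0]-p) for n,p in ps]);r=least_squares(f,x0);return r.x,r.fun
def Rz(a):return R.from_euler('z',a).as_matrix()
E
cat > fit.py <<'E'
from h import *
o=np.array
def px(off,pts):return o(off)+(o(pts,float)+.5)/6-.5
tl=px((125,85),[(240,122),(637,62),(690,412),(292,475),(42,125),(650,30),(718,448),(103,543)])
sl=px((300,220),[(65,220),(392,158),(492,435),(143,505),(40,207),(548,112),(668,435)])
Lt=o([(75,45.5,23),(75,-119.5,23),(-75,-119.5,23),(-75,45.5,23),(90,130,20),(90,-130,20),(-90,-130,20),(-90,130,20)],float)
Ls=o([(-75,-119.5,23),(-75,45.5,23),(75,45.5,23),(75,-119.5,23),(-90,-130,20),(-90,130,20),(90,130,20)],float)
def tf(p,L):return L@Rz(p[2]).T+o([p[0],p[1],0])
for w in("both","top","scene"):
    def f(p):
        a=(proj("top",tf(p,Lt))-tl).ravel();b=(proj("scene",tf(p,Ls))-sl).ravel()
        return np.r_[a,b] if w=="both" else a if w=="top" else b
    r=least_squares(f,[600,200,0.1]);print("light",w,r.x.round(3),np.abs(r.fun).max().round(2))
    if w=="both":
        P=r.x;print("panel",tf(P,o([[0,-37,23.]])),"tip pred",tf(P,o([[-30-65*np.sin(.5),95,42+65*np.cos(.5)]])))
b=[("top",px((125,85),[(117,429)])[0]),("scene",px((300,220),[(526,80)])[0])]
print("ball",tri(b))
# rack
tp=px((300,85),[(412,383),(465,397),(397,441),(455,444),(428,256),(642,428),(694,432),(625,484),(682,487),(642,292),(210,220)])
sp=px((135,210),[(373,117),(424,119),(386,333),(187,97),(242,99),(204,317),(559,135),(608,138),(570,351)])
def model(p):
    x,y,yaw,pit,L=p
    h=o([-np.cos(pit),0,np.sin(pit)]);u=o([np.sin(pit),0,np.cos(pit)]);Y=o([0,1.,0])
    def ch(y0):
        s=o([0,y0,85.]);e=s+L*h
        return dict(ul=e+12*u+12*Y,ur=e+12*u-12*Y,ll=e-12*u+12*Y,lr=e-12*u-12*Y,s=s+10.5*u)
    r,b,w=ch(0),ch(-85),ch(85)
    T=[r['ul'],r['ur'],r['ll'],r['lr'],r['s'],b['ul'],b['ur'],b['ll'],b['lr'],b['s'],w['s']]
    S=[r['ur'],r['ul'],r['s'],b['ur'],b['ul'],b['s'],w['ur'],w['ul'],w['s']]
    return tf((x,y,yaw),o(T)),tf((x,y,yaw),o(S))
for w in("both","top","scene"):
    def f(p):
        T,S=model(p);a=(proj("top",T)-tp).ravel();b=(proj("scene",S)-sp).ravel()
        return np.r_[a,b] if w=="both" else a if w=="top" else b
    r=least_squares(f,[600,-200,0,.78,100],x_scale=[10,10,.1,.1,10])
    print("rack",w,r.x.round(3),r.fun.reshape(-1,2).round(1).tolist() if w=="both" else np.abs(r.fun).max())
E
python3 fit.py
```

```text
light both [6.16125e+02 2.05310e+02 1.36000e-01] 1.74
panel [[621.13614062 168.65054774  23.        ]] tip pred [[542.65899533 291.15037895  99.04286652]]
light top [6.14586e+02 2.04088e+02 1.39000e-01] 1.1
light scene [6.18573e+02 2.06879e+02 1.34000e-01] 0.98
ball (array([541.4861871 , 292.31483248,  97.08968218]), array([-0.52996553, -0.0023352 , -0.64213359,  0.13683163]))
rack both [ 5.93345e+02 -2.33929e+02 -1.88000e-01  8.06000e-01  1.01328e+02] [[-1.4, 0.3], [0.7, -0.2], [-1.6, -0.3], [-0.5, 1.0], [-0.7, -0.3], [-1.1, -0.8], [1.1, 0.4], [-1.5, -1.1], [-0.3, 0.3], [-0.5, -0.3], [-0.2, -0.3], [-1.1, -0.5], [-0.9, 0.0], [-0.5, -0.3], [-1.0, -0.2], [-1.5, 0.3], [-0.6, -0.8], [-1.0, -0.4], [-0.3, -0.1], [-0.4, -0.1]]
rack top [ 5.92633e+02 -2.35307e+02 -1.88000e-01  8.00000e-01  9.93820e+01] 1.5942181924224315
rack scene [ 5.95420e+02 -2.32761e+02 -1.87000e-01  7.37000e-01  1.00339e+02] 0.5883403739682933
```

Fits agree to about 2 mm: toggle ball (542,291,99), panel centre (621,169), red shoulder (593,-234,85), rack yaw -0.188. Toggle first.

```bash
cat >> h.py <<'E'
LP=(616.3,205.4,.136); RP=(593.5,-234.0,-.188)
def L2W(p):return Rz(LP[2])@np.array(p,float)+[LP[0],LP[1],0]
def R2W(p):return Rz(RP[2])@np.array(p,float)+[RP[0],RP[1],0]
def tool(yaw,pit,flip=1):
    # tool z in vertical plane of heading yaw, pit above horizontal; jaws horizontal
    z=Rz(yaw)@[np.cos(pit),0,np.sin(pit)];y=flip*(Rz(yaw)@[0,1.,0]);x=np.cross(y,z)
    return R.from_matrix(np.c_[x,y,z]).as_quat()
def st(m=""):
    s=bot.read_state();print(m,"t%.2f"%s["t"],s["tcp_pos"].round(1),"F",s["contact_force"].round(1),"w%.1f"%s["width"],s["joint_pos"].round(2))
E
python3 - <<'E'
from h import *
P2=np.pi/2
for f in(1,-1):
    q=tool(LP[1-1+2],-P2,f)
    for p in(-105,95,82),(-26,95,82): print(f,L2W(p),bot.solve_ik(L2W(p),q))
    q2=tool(RP[2],-P2,f); g=R2W((-42.4,0,127.4)); print(g,bot.solve_ik(g+[0,0,-19],q2))
    h=Rz(RP[2])@[-.7071,0,.7071]; print(bot.solve_ik(g+[0,0,-19]+130*h,q2))
    for yaw in(RP[2],0,.136,.27):
        b=L2W((0,-37,173)); d=Rz(yaw)@[1,0,0]; q3=tool(yaw,-np.pi/4,f); z=R.from_quat(q3).as_matrix()[:,2]
        print(yaw,b-105*d,bot.solve_ik(b-105*d+19*z,q3))
E
```

```text
1 [499.38933546 285.28677311  82.        ] [ 0.85902841  0.33091111 -0.39492675  0.         -0.84495847 -2.29382474]
1 [577.65986885 295.99768355  82.        ] [ 0.77349839  0.43554578 -0.22432479  0.         -0.91092575 -2.20829472]
[ 551.84708848 -226.07567277  127.4       ] [-0.06137792  0.33191898 -0.31959522  0.         -0.91928213 -1.6974184 ]
[-0.03674319  0.10039686 -0.39161979  0.         -1.07877969 -1.72205314]
-0.188 [518.16660355 188.36557248 173.        ] None
0 [516.31650236 168.74164892 173.        ] None
0.136 [517.28604659 154.50562871 173.        ] None
0.27 [520.12055824 140.73484807 173.        ] None
-1 [499.38933546 285.28677311  82.        ] [ 8.59028411e-01  3.30911106e-01 -3.94926750e-01  4.44089210e-16
 -8.44958471e-01  8.47767916e-01]
-1 [577.65986885 295.99768355  82.        ] [ 7.73498390e-01  4.35545781e-01 -2.24324795e-01  4.44089210e-16
 -9.10925752e-01  9.33297937e-01]
[ 551.84708848 -226.07567277  127.4       ] [-0.06137792  0.33191898 -0.31959522  0.         -0.91928213  1.44417425]
[-0.03674319  0.10039686 -0.39161979  0.         -1.07877969  1.41953951]
-0.188 [518.16660355 188.36557248 173.        ] None
0 [516.31650236 168.74164892 173.        ] None
0.136 [517.28604659 154.50562871 173.        ] None
0.27 [520.12055824 140.73484807 173.        ] None
```

Run:
```python
from h import *
g=R2W((-42.4,0,127.4)); h=Rz(RP[2])@[-.7071,0,.7071]
for f in (1,-1):
  for a in range(0,100,15):
    q=tool(RP[2],-np.radians(45+a),f);z=R.from_quat(q).as_matrix()[:,2]
    i0=bot.solve_ik(g+19*z,q);i1=bot.solve_ik(g+19*z+110*h,q)
    ok=[]
    for yd in range(-180,180,15):
        yaw=np.radians(yd);b=L2W((0,-37,173)); d=Rz(yaw)@[1,0,0]; q3=tool(yaw,-np.radians(a),f); z3=R.from_quat(q3).as_matrix()[:,2]
        if bot.solve_ik(b-105*d+19*z3,q3) is not None: ok.append(yd)
    print(f,a,i0 is not None,i1 is not None,ok, None if i0 is None else i0.round(2), None if i1 is None else i1.round(2))
```

```text
1 0 False False [-135, -120, -105, -90, -75, -60, -45, 30, 45, 60, 75, 90, 105, 120, 135, 150] None None
1 15 False True [-135, -120, -105, -90, -75, -60, -45, 30, 45, 60, 75, 90, 105, 120, 135, 150] None [ 0.01 -0.13 -0.91  0.34 -0.29 -2.07]
1 30 True True [-150, -135, -120, -105, -90, -75, -60, -45, 15, 30, 45, 60, 75, 90, 105, 120, 135, 150, 165] [-0.04  0.21 -0.56  0.08 -0.54 -1.78] [-0.01 -0.01 -0.6   0.07 -0.72 -1.8 ]
1 45 True True [-180, -165, -150, -135, -120, -105, -90, -75, -60, -45, -30, 45, 60, 75, 90, 105, 120, 135, 150, 165] [-0.06  0.33 -0.32  0.   -0.92 -1.7 ] [-0.04  0.14 -0.38  0.   -1.05 -1.72]
1 60 True True [-180, -165, -150, -135, -120, -105, -90, -75, -60, -45, -30, -15, 30, 45, 60, 75, 90, 105, 120, 135, 150, 165] [-0.08  0.48 -0.1  -0.03 -1.25 -1.67] [-0.06  0.29 -0.19 -0.03 -1.34 -1.68]
1 75 True True [-180, -165, -150, -135, -120, -105, -90, -75, -60, -45, -15, 0, 15, 30, 45, 60, 75, 90, 105, 120, 135, 150, 165] [-0.09  0.63  0.09 -0.05 -1.55 -1.65] [-0.08  0.45 -0.03 -0.05 -1.61 -1.67]
1 90 True True [-180, -165, -150, -135, -120, -105, -90, -75, -60, -30
[... 673 characters left out ...]
5] [-0.06  0.33 -0.32  0.   -0.92  1.44] [-0.04  0.14 -0.38  0.   -1.05  1.42]
-1 60 True True [-180, -165, -150, -135, -120, -105, -90, -75, -60, -45, -30, -15, 30, 45, 60, 90, 105, 120, 135, 150, 165] [-0.08  0.48 -0.1  -0.03 -1.25  1.48] [-0.06  0.29 -0.19 -0.03 -1.34  1.46]
-1 75 True True [-180, -165, -150, -135, -120, -105, -90, -75, -60, -45, -30, -15, 0, 15, 30, 45, 60, 75, 90, 105, 120, 135, 150, 165] [-0.09  0.63  0.09 -0.05 -1.55  1.49] [-0.08  0.45 -0.03 -0.05 -1.61  1.48]
-1 90 True True [-180, -165, -150, -135, -120, -105, -90, -75, -60, -45, -30, -15, 0, 15, 30, 45, 60, 75, 90, 105, 120, 135, 150, 165] [-0.1   0.79  0.27 -0.06 -1.84  1.49] [-0.09  0.61  0.11 -0.07 -1.86  1.48]
```

Run:
```python
from h import *
import cv2
q=tool(LP[2],-np.pi/2,-1)
s=bot.read_state();p=s["tcp_pos"];
bot.line_to([280,-480,330],250)
st("a")
bot.move_ptp([470,200,330],q);st("b")
bot.move_gripper(0,20)
bot.move_ptp(L2W((-110,95,150)),q)
bot.line_to(L2W((-110,95,83)),100);st("c")
im=bot.camera("scene");cv2.imwrite("pics/pre.png",cv2.cvtColor(im,cv2.COLOR_RGB2BGR))
bot.line_to(L2W((-25,95,83)),60);st("d")
bot.line_to(L2W((-90,95,83)),120)
bot.line_to(L2W((-120,95,250)),250);st("e")
im=bot.camera("scene");cv2.imwrite("pics/post.png",cv2.resize(cv2.cvtColor(im,cv2.COLOR_RGB2BGR)[200:330,280:430],None,fx=4,fy=4,interpolation=cv2.INTER_CUBIC))
```

```text
a t0.97 [ 279.9 -480.1  329. ] F [ 0.4  0.3 -0.7] w87.7 [-0.69  0.11 -0.08 -0.   -1.38 -0.49]
b t3.47 [470.2 199.4 330. ] F [ 0.4  0.5 -0.4] w87.8 [ 0.79  0.03 -0.17  0.   -1.37  0.92]
c t6.53 [494.9 284.9  83.8] F [ 0.2  0.8 -0.3] w0.6 [ 0.87  0.32 -0.4   0.   -0.84  0.84]
d t8.14 [578.4 296.1  83.1] F [-0.4 -0.  -0.1] w0.3 [ 0.77  0.44 -0.22 -0.   -0.91  0.93]
e t9.66 [484.4 283.  249.2] F [ 0.2 -0.9 -0.9] w0.6 [ 0.88  0.16 -0.21 -0.   -1.21  0.83]
```

View pics/post.png

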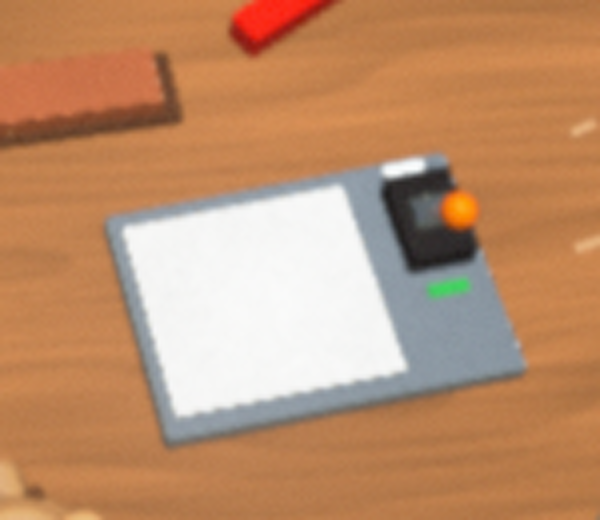

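The ball has moved to the green (on) side, at scene px ≈(394,252). I'll check that number, then grasp.

Run:
```python
from h import *
import cv2
print("ball pred on",proj("scene",L2W((-30+65*np.sin(.5),95,99))),"off",proj("scene",L2W((-30-65*np.sin(.5),95,99))))
A=np.radians(75)
q=tool(RP[2],-np.radians(45)-A,-1);z=R.from_quat(q).as_matrix()[:,2]
g=R2W((-42.4,0,127.4))
T=g+19*z
for d in(180,80): print(bot.solve_ik(T-d*z,q))
bot.line_to([470,200,340],300)
bot.move_ptp(T-180*z,q);st("hi")
bot.move_gripper(58,20)
bot.line_to(T-70*z,150);st("pre")
for n in("scene","top"):
    im=bot.camera(n);cv2.imwrite(f"pics/{n}1.png",cv2.resize(cv2.cvtColor(im,cv2.COLOR_RGB2BGR)[(180 if n=="scene" else 60):,:][:150,(120 if n=="scene" else 260):][:,:200],None,fx=4,fy=4,interpolation=cv2.INTER_CUBIC))
```

```text
ball pred on [[393.66602693 252.12684932]] off [[386.42290626 233.12742158]]
[-0.10231588  0.68818756  0.55742053 -0.04629663 -1.96166027  1.47889711]
[-0.09689872  0.64088603  0.27665788 -0.04607337 -1.72820498  1.48461833]
hi t12.02 [ 631.5 -239.6  267.8] F [-0.1  0.9  0.1] w0.5 [-0.1   0.69  0.56 -0.05 -1.96  1.48]
pre t13.97 [ 577.6 -231.1  172.4] F [0.4 0.1 0.2] w58.1 [-0.1   0.64  0.25 -0.05 -1.71  1.49]
```

View pics/scene1.png

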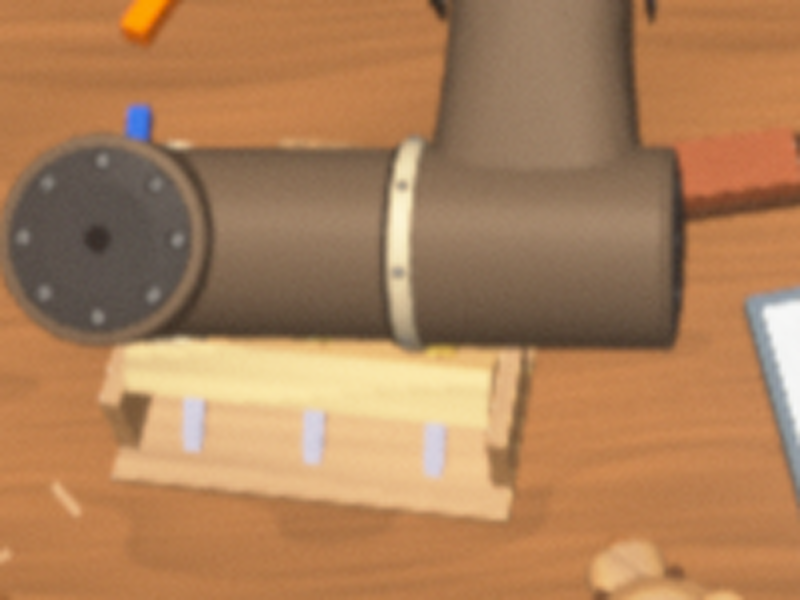

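View pics/top1.png

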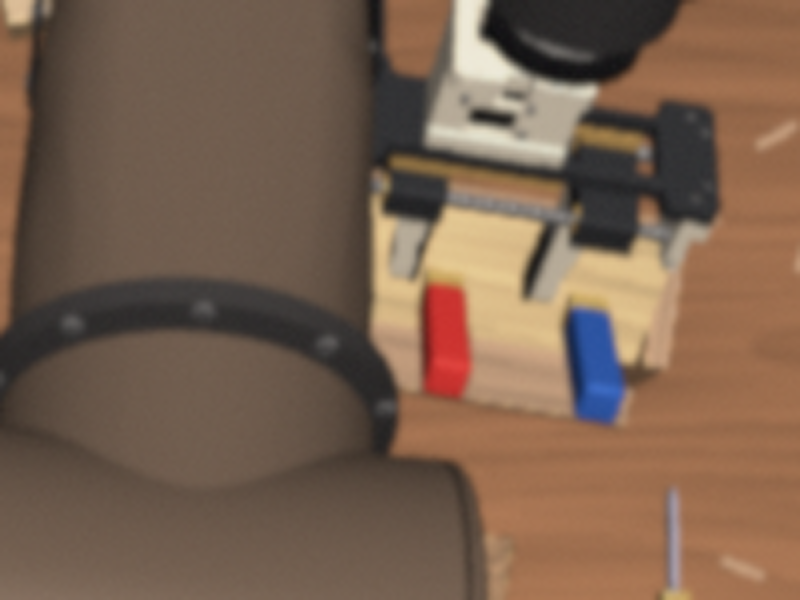

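Run:
```python
from h import *
t=bot.read_state()["tcp_pos"]; print(proj("top",t)-[260,60], 4*(proj("top",t)-[260,60]))
g=R2W((-42.4,0,127.4));print(4*(proj("top",g)-[260,60]), 4*(proj("top",R2W((-70.7+8.5,0,155.7+8.5)))-[260,60]))
```

```text
[[116.08877712  68.56162368]] [[464.35510847 274.24649473]]
[[440.19780446 338.55539564]] [[448.27591262 360.13246024]]
```

Projected TCP and red handle agree with the picture (fingers at crop 405/540 straddling red at 447). Proceeding to grasp and a partial draw.

Run:
```python
from h import *
import cv2
A=np.radians(75)
q=tool(RP[2],-np.radians(45)-A,-1);z=R.from_quat(q).as_matrix()[:,2]
g=R2W((-42.4,0,127.4));T=g+19*z
h=Rz(RP[2])@[-.7071,0,.7071]
bot.line_to(T,80);st("at")
bot.move_gripper(15,40);st("grip")
bot.line_to(T+15*h,30);st("d15")
bot.line_to(T+110*h,90);st("d110")
for n in("scene","top"):
    im=bot.camera(n);cv2.imwrite(f"pics/{n}2.png",cv2.cvtColor(im,cv2.COLOR_RGB2BGR))
```

```text
at t15.10 [ 543.  -224.5  111.4] F [0.4 0.4 1.1] w58.1 [-0.09  0.63  0.1  -0.05 -1.55  1.49]
grip t15.75 [ 542.5 -224.3  111. ] F [ 0.2 -0.2 -0.1] w23.7 [-0.09  0.63  0.09 -0.05 -1.55  1.49]
d15 t16.40 [ 531.9 -222.3  121.7] F [-0.1  0.3 -0.3] w23.7 [-0.09  0.61  0.07 -0.05 -1.56  1.49]
d110 t17.61 [ 466.2 -209.7  188.2] F [ 0.3 -0.1 -1.7] w23.7 [-0.08  0.45 -0.03 -0.05 -1.61  1.48]
```

View pics/scene2.png

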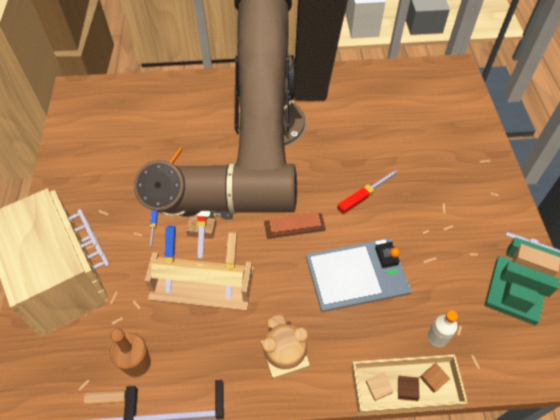

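View pics/top2.png

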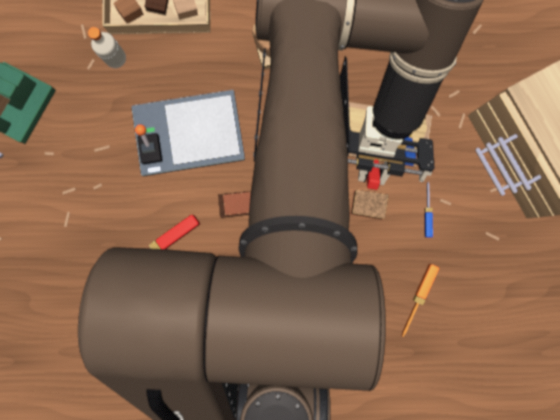

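Red is out (scene 203,225), blue and plain still in place, toggle on. Lift, level and carry to above the panel.

Run:
```python
from h import *
import cv2
A=np.radians(75)
t=bot.read_state()["tcp_pos"]
def fin(yaw,hz,a=A):
    b=L2W((0,-37,hz)); d=Rz(yaw)@[1,0,0]; q=tool(yaw,-a,-1); z=R.from_quat(q).as_matrix()[:,2]
    return b-105*d+19*z,q
for yaw in(-.1,0,.136,.2):
    p,q=fin(yaw,173); print(yaw,bot.solve_ik(p,q),bot.solve_ik(*fin(yaw,260)))
bot.line_to(t+[0,0,110],200);st("up")
p,q=fin(0.0,173)
p2=np.array([470,-100,320.]); 
bot.move_ptp(p2,tool(-.1,-A,-1));st("level")
bot.move_ptp(*fin(0.,240));st("over")
bot.line_to(p,80);st("fin");bot.pause(.3)
for n in("scene","top"):
    im=bot.camera(n);cv2.imwrite(f"pics/{n}3.png",cv2.cvtColor(im,cv2.COLOR_RGB2BGR))
```

```text
-0.1 [ 0.81793563  0.08573766 -0.68854788  0.34031014 -0.66359612  0.39763454] [ 0.82750206  0.00272747 -0.53495164  0.26936158 -0.89176947  0.48833523]
0 [ 0.79124039  0.07116487 -0.69532036  0.31257133 -0.64177439  0.54358293] [ 0.79982518 -0.01290551 -0.54119025  0.24472516 -0.87285228  0.62917232]
0.136 [ 0.74861288  0.0583262  -0.69001497  0.25809175 -0.62251382  0.76313385] [ 0.75479281 -0.02677841 -0.53763115  0.20028487 -0.85505978  0.83586085]
0.2 [ 0.72600736  0.05531902 -0.681514    0.22608131 -0.61837853  0.87444121] [ 0.73080611 -0.03009216 -0.53104573  0.1752307  -0.85040793  0.93872921]
up t18.41 [ 465.8 -209.4  296.9] F [ 0.1  0.3 -2. ] w23.9 [-0.08  0.38  0.12 -0.06 -1.83  1.46]
level t19.17 [469.1 -99.8 319.5] F [ 0.1  0.2 -0.9] w23.5 [ 0.28 -0.2  -0.47  0.11 -1.06  1.15]
over t20.28 [521.6 168.  221.4] F [-0.1 -0.6 -0.7] w23.7 [ 0.8   0.   -0.58  0.26 -0.82  0.61]
fin t21.27 [521.6 168.9 155.2] F [-0.2 -0.2 -0. ] w23.6 [ 0.79  0.07 -0.69  0.31 -0.64  0.54]
```

View pics/scene3.png

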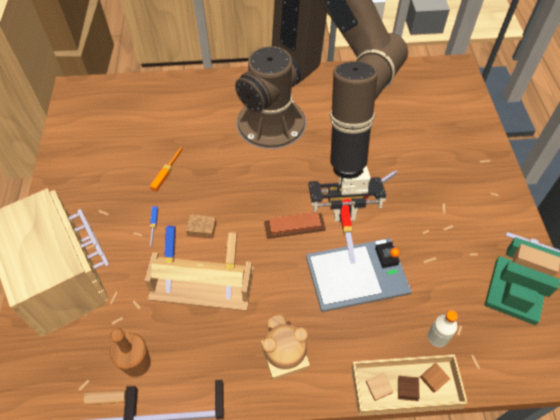

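View pics/top3.png

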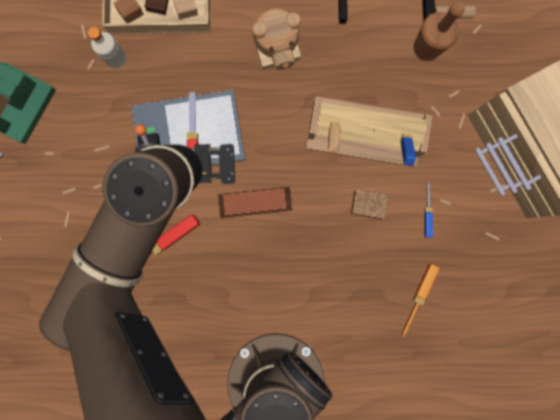

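Run:
```python
import cv2
s=cv2.imread("pics/scene3.png");t=cv2.imread("pics/top3.png")
cv2.imwrite("pics/d.png",cv2.hconcat([cv2.resize(s[190:275,320:370],None,fx=7,fy=7,interpolation=cv2.INTER_CUBIC),cv2.resize(t[80:165,170:220],None,fx=7,fy=7,interpolation=cv2.INTER_CUBIC)]))
from h import *
b=L2W((0,-37,173))
for k in(-45,0,45,125):
    P=b+[-k,0,0]; print(k,7*(proj("scene",P)-[320,190]),7*(proj("top",P)-[170,80]))
```

```text
-45 [[227.41209117 505.4068451 ]] [[147.47500155  82.97753741]]
0 [[209.26328317 398.59556838]] [[148.5561922  225.32218704]]
45 [[191.76205948 295.59552307]] [[149.6445348  368.60842889]]
125 [[162.14329008 121.28002125]] [[151.59724714 625.69366572]]
```

View pics/d.png

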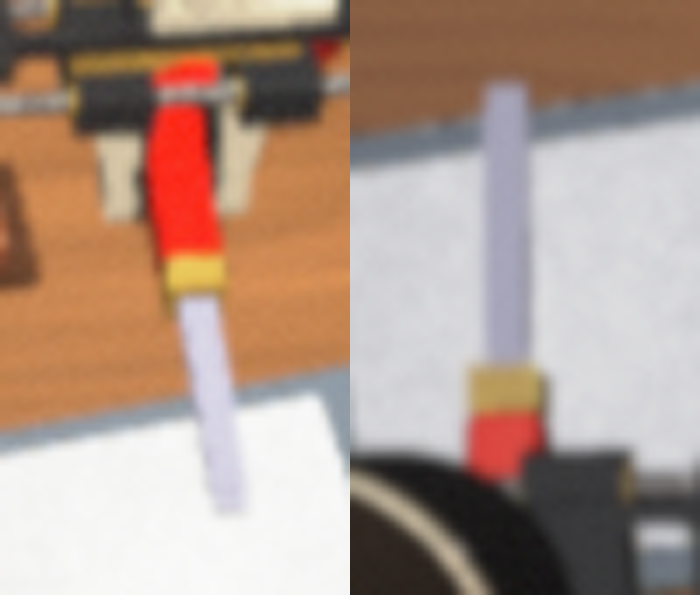

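Run:
```python
from h import *
f=lambda o,p:np.array(o)+(np.array(p)+.5)/7-.5
tip=tri([("scene",f((320,190),(230,512))),("top",f((170,80),(155,82)))])
sh=tri([("scene",f((320,190),(197,295))),("top",f((170,80),(158,366)))])
print(tip,sh,(tip[0]+sh[0])/2, "panel",L2W((0,-37,23)))
d=tip[0]-sh[0];print(np.linalg.norm(d),np.degrees(np.arcsin(d[2]/np.linalg.norm(d))))
st()
print(R.from_quat(bot.read_state()["eef_rot"]).as_matrix()[:,2], np.degrees(np.arcsin(R.from_quat(bot.read_state()["eef_rot"]).as_matrix()[2,2])))
```

```text
(array([667.66643327, 167.81643138, 172.69556171]), array([-0.23515446,  0.0336012 , -0.20066477, -0.00325837])) (array([577.19029118, 167.49716851, 176.73109695]), array([-0.59678635,  0.08456484, -0.48697901, -0.00800524])) [622.42836222 167.65679995 174.71332933] panel [621.31650236 168.74164892  23.        ]
90.5666592056145 -2.553872708292031
 t21.67 [521.3 168.8 154.8] F [ 0.6  0.2 -1.4] w23.7 [ 0.79  0.07 -0.7   0.31 -0.64  0.54]
[ 2.59031435e-01  2.23889688e-04 -9.65868866e-01] -74.98739555258193
```

Position is good (within ~1.5 mm), but the triangulated pitch (-2.5°) is only good to about ±3°. I'll turn the chisel side-on to the scene camera, higher up, to measure level more accurately.

```bash
cat >> h.py <<'E'
def fin(yaw,hz,a=np.radians(75)):
    b=L2W((0,-37,hz)); d=Rz(yaw)@[1,0,0]; q=tool(yaw,-a,-1); z=R.from_quat(q).as_matrix()[:,2]
    return b-105*d+19*z,q
E
python3 - <<'E'
from h import *
import cv2
for y in(60,75,90):
    print(y,bot.solve_ik(*fin(np.radians(y),240)))
bot.line_to(fin(0,240)[0],150)
bot.move_ptp(*fin(np.radians(75),240));bot.pause(.3);st()
for n in("scene","top"):
    im=bot.camera(n);cv2.imwrite(f"pics/{n}4.png",cv2.cvtColor(im,cv2.COLOR_RGB2BGR))
b=L2W((0,-37,240));d=Rz(np.radians(75))@[1,0,0]
for n in("scene","top"):
    pp=proj(n,np.array([b+45*d,b,b-45*d]));print(n,pp)
    im=cv2.imread(f"pics/{n}4.png");c=pp[1].astype(int)
    x0,y0=c[0]-50,c[1]-40;print(x0,y0)
    cv2.imwrite(f"pics/e_{n}.png",cv2.resize(im[y0:y0+80,x0:x0+100],None,fx=7,fy=7,interpolation=cv2.INTER_CUBIC))
E
```

```text
60 [ 0.36324413  0.11987532 -0.26602537 -0.19699774 -0.98912458  2.34705421]
75 [ 0.29245706  0.19959611 -0.14598562 -0.24977644 -1.09801135  2.68735116]
90 [ 0.25469741  0.28267957 -0.02578503 -0.27127687 -1.20747196  2.97683744]
 t24.37 [595.3  72.3 221.7] F [ 0.9 -0.1 -1.1] w23.8 [ 0.29  0.2  -0.15 -0.25 -1.1   2.69]
scene [[370.79306427 236.36893832]
 [352.72301173 233.49113767]
 [334.79948726 230.63667278]]
302 193
top [[164.01207019  97.95055793]
 [185.52584291 103.18831709]
 [207.06073315 108.43121754]]
135 63
```

View pics/e_scene.png

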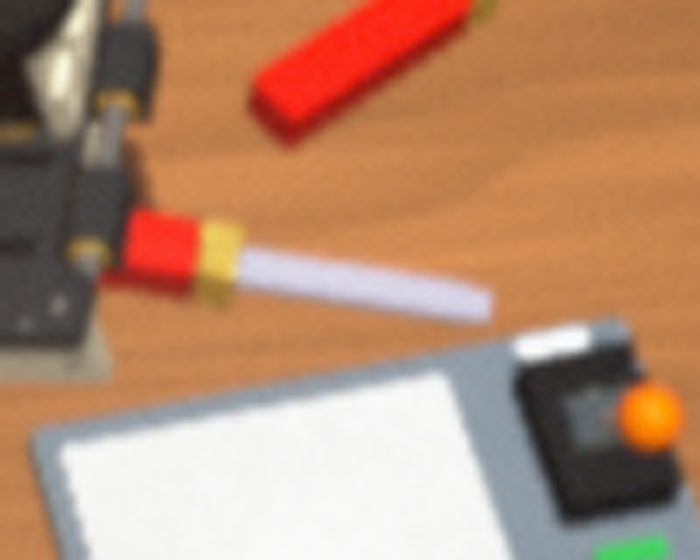

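View pics/e_top.png

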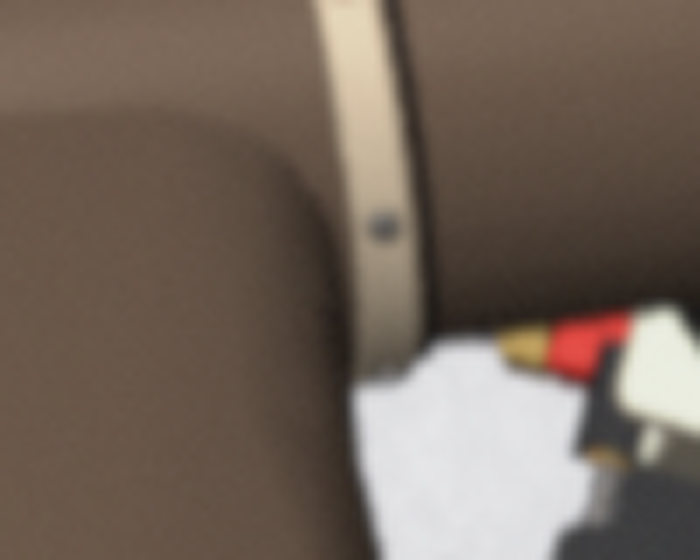

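Run:
```python
from h import *
import cv2
im=cv2.imread("pics/scene4.png").astype(float)
# blade weight: blueness relative to wood
x0,x1=338,371
cx=[];cy=[]
for x in range(x0,x1):
    col=im[222:243,x]; w=np.clip(col[:,0]-col[:,2]+90,0,None)  # B-R
    base=np.median(w[:4]); w=np.clip((col[:,0]-col[:,2]+60),0,None)
    cx.append(x);cy.append((w*np.arange(222,243)).sum()/w.sum())
cx,cy=np.array(cx),np.array(cy);k=np.polyfit(cx,cy,1);print(k,np.std(cy-np.polyval(k,cx)),cy.round(2))
b=L2W((0,-37,240))+[0,0,2.5]
for p in range(-6,5):
    t=np.radians(p)
    d=Rz(np.radians(75))@[np.cos(t),0,np.sin(t)]
    a=proj("scene",np.array([b+40*d,b-40*d]));print(p,((a[0]-a[1])[1]/(a[0]-a[1])[0]).round(4))
```

```text
[1.71390096e-01 1.72965962e+02] 0.16847464530628745 [230.89 231.17 231.37 231.51 231.65 231.8  231.94 232.22 232.35 232.48
 232.65 232.77 232.92 233.02 233.27 233.42 233.55 233.71 233.83 234.03
 234.27 234.36 234.5  234.66 234.8  234.94 235.25 235.4  235.57 235.93
 236.23 236.64 236.97]
-6 0.2167
-5 0.2069
-4 0.1973
-3 0.1877
-2 0.1781
-1 0.1686
0 0.1591
1 0.1497
2 0.1403
3 0.1309
4 0.1216
```

Over the clean columns the blade slope is about 0.157–0.162, against 0.159 for exactly level. So pitch ≈ 0 ± 0.5° and no correction is needed. Returning to the final pose.

Run:
```python
from h import *
import cv2
bot.move_ptp(*fin(0,240))
p,q=fin(0,173)
bot.line_to(p+[0,0,0.5],80,ori=q);bot.pause(.8);st("fin")
s=bot.read_state();print(np.abs(s["qvel"]).max(),p)
ims=[]
for n in("scene","top"):
    im=bot.camera(n);im=cv2.cvtColor(im,cv2.COLOR_RGB2BGR);ims.append(im[:, :400] if n=="top" else im[:,20:420])
cv2.imwrite("pics/f.png",cv2.hconcat(ims))
```

```text
fin t28.05 [521.2 168.7 155.1] F [ 0.5 -0.3 -1.5] w23.9 [ 0.79  0.07 -0.69  0.31 -0.64  0.54]
0.002090677823633022 [521.23406422 168.74164892 154.6474093 ]
```

View pics/f.png

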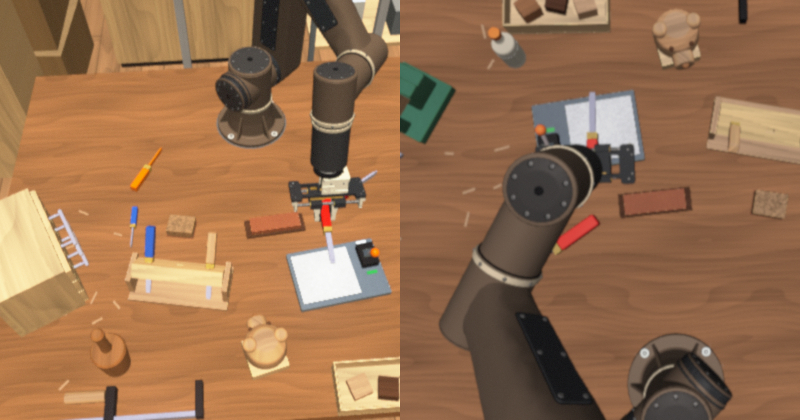

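The picture shows the chisel held over the panel (f.png 330,240), the lever on (375,252), and the blue and plain chisels, stone and sanding block where they were. Handing in.

```bash
python3 -c "
from plant import bot
bot.close_job()"
```

```text
the job is handed in; nothing more can be done
```

The job is handed in at about 28 s (limit 51 s): the light is switched on, and the arm holds the red rack chisel still and level above the panel.

- **Light:** I pushed the toggle lever over. The ball then sat within about 1 px of where "on" should be, and the last picture still showed it on.
- **Chisel:** I took the smaller red one from the middle slot of the rack, drew it 110 mm along its own axis, and carried it level to the panel. The gripper width held at 23.7–23.9 mm, so it did not slip noticeably.
- **Position:** The middle of the blade measured about (622, 168, 175) mm against a panel centre of (621, 169, 23), so about 152 mm above it. I measured this on the first arrival. The final arm pose matches that one to within 0.5 mm, and the joints were at rest.
- **Level:** The two checks disagreed. Rough triangulation from both cameras gave -2.5°, which is only good to about ±3°. A sharper view with the chisel side-on gave about 0 ± 0.5°, so I made no correction.
- **Other things:** The blue and plain chisels, the honing stone and the sanding block looked unmoved in the last pictures. The chisel stayed clear of the light throughout.

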